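# Put the vanilla away and close the canisters

## Robot

A 6-joint arm with a two-finger parallel gripper is mounted at the origin on the work surface. World frame = base frame: x ahead of the robot, y to its left, z up, the work surface at z = 0. Lengths are in mm, angles in rad, forces in N, time in s.
With the tool pointing down it reaches from about 350 to 875 mm from the base axis. Payload 4.2 kg.
Tool frame: the origin (TCP) lies between the finger pads; the fingertips stand 25 mm ahead of it and the grasp point (between the pads) lies 6 mm ahead of it; z points along the fingers, y is the line along which they close (so a half turn about z gives the same grasp; the last joint's range is limited). The gripper opens to 85 mm and grips with 20 to 120 N. Pads are 22 mm wide; open, the fingers measure 114 mm over their backs; the gripper's body (76 mm by 85 mm) begins 54 mm behind the grasp point. The pads swing forward as they close: fully open they stand 13 mm farther back than shut.
Start: joints at [-0.883, 0.385, 0.008, 0, -1.194, -0.259], TCP at [259.875, -568.388, 256.312] pointing down, gripper open.
Joint ranges: [-3.14, 3.14], [-1.21, 2.06], [-1.07, 1.41], [-3.16, 2.05], [-2.99, -0.16], [-3.1, 3.1]. Speed limits (rad/s): [2.79, 2.79, 3.14, 3.14, 3.14, 3.14].

## Interface

Orientations are given as a unit quaternion [x, y, z, w].
In Python, from bench import arm gives the robot as it stands.
- The arm moves only by the shell command python3 -m pendant 'ROWS'. ROWS is JSON, a list of rows, each a list of 7 numbers: the shift along the tool's x, y, z in m, then the turn, a rotation vector about the tool's x, y, z in degrees, then the finger opening in m, from 0 to 0.0854. In form: [[x, y, z, wx, wy, wz, fingers], ...]. A call has 1 to 12 rows; each row shifts and turns the commanded pose from where the row before left it, along the tool's axes as they then stand; what a row does not reach is not made up. A row lasts 1/10 s, in which the tool goes at most 50 mm and 8.59 degrees, less where a joint would pass 70% of its speed; a pose out of reach is approached as far as the arm can. A call is refused whole if a number of a shift passes 0.05 or a number of a turn 8.59, either way. A call with a gripper value outside its range is refused whole. The fingers move at their own pace and stop on an object; the grip force is fixed at half the most. Time passes only in rows, so rows that do not move let the fingers close. It gives the time, the measured TCP pose, the force, the opening and the grip force at its end, in the units of the state.
- arm.read_state(): the state, without advancing time (a new reading comes with each control period).
- arm.get_image(name): name is "scene" or "top" or "wrist"; returns a dict with "image" (384x512x3 uint8, red, green, blue), "fx", "fy", "cx", "cy" (pixels), "xyz" and "rotation" of the camera in the world. Camera axes: x right, y down, z forward; pixel columns grow to the right and rows downward; lengths in mm; the calibration is good to about 2 mm. A picture is of the moment at which its call begins. There is no depth.
- arm.job_done(): hands the job in; it is judged then, once.
The state is a dict: "clock": time; "joints": joint angles; "joint_vel": joint speeds; "joint_efforts": joint torques, N m; "position": TCP position; "ee_rot": TCP orientation; "contact_force": force on the tool from outside, world axes, zero at the start; "wrist_torque": the same for the moment, N m; "gripper_width": finger opening in mm; "grasp_force": force on a finger pad.
Only numpy, scipy, OpenCV 4.12 (cv2) and the standard library are available. Lean on these libraries where they do the work, as an engineer would, in place of code of your own. Each camera call takes 0.05 s, during which the arm holds its last target. There are 200 camera calls.

## Task

Lift the glass vanilla tube out of its deep well in the wooden spice block and stand it upright on the floor of the largest steel canister; once it stands there, close that canister with its lid. Also close the medium and the small canister with theirs: each canister gets the wooden lid of its own size, knob up, lying flat with its plug in the mouth. Do not knock over the glass bottle or the salt shaker.

Things in the scene. Friction and masses are not known exactly. Their poses are not given: they have to be found in the camera images.
- canister_large: Largest round stainless steel canister, open at the top, upright, heavy (does not move). Outer diameter 108 mm, inner diameter 100 mm (wall 4 mm), height 106 mm, inner floor 5 mm above the counter. Origin: centre of its underside, on the counter; z up.
- canister_medium: Medium round stainless steel canister, open at the top, upright, heavy (does not move). Outer diameter 86 mm, inner diameter 78 mm (wall 4 mm), height 90 mm, inner floor 5 mm above the counter. Origin: centre of its underside, on the counter; z up.
- canister_small: Smallest round stainless steel canister, open at the top, upright, heavy (does not move). Outer diameter 64 mm, inner diameter 56 mm (wall 4 mm), height 74 mm, inner floor 5 mm above the counter. Origin: centre of its underside, on the counter; z up.
- lid_large: Wooden lid of the largest canister: disc of diameter 118 mm, 10 mm thick, on a cork plug of diameter 84 mm, 6 mm deep, that enters the mouth with 8 mm to spare all round; on top an upright knob, diameter 24 mm, 30 mm tall. Starts plug down on the counter: disc top 16 mm, knob top 46 mm above its origin, the centre of the plug's underside; z up through the knob. Under 160 g.
- lid_medium: Wooden lid of the medium canister: disc of diameter 96 mm, 10 mm thick, on a cork plug of diameter 62 mm, 6 mm deep, that enters the mouth with 8 mm to spare all round; on top an upright knob, diameter 24 mm, 30 mm tall. Starts plug down on the counter: disc top 16 mm, knob top 46 mm above its origin, the centre of the plug's underside; z up through the knob. Under 160 g.
- lid_small: Wooden lid of the smallest canister: disc of diameter 74 mm, 10 mm thick, on a cork plug of diameter 40 mm, 6 mm deep, that enters the mouth with 8 mm to spare all round; on top an upright knob, diameter 24 mm, 30 mm tall. Starts plug down on the counter: disc top 16 mm, knob top 46 mm above its origin, the centre of the plug's underside; z up through the knob. Under 160 g.
- tube: Vanilla tube: round clear glass tube with dark pods inside and a cork stopper on top (rigid, one piece), diameter 26 mm, 90 mm tall with the stopper (the top 16 mm is cork). Stands in the middle well of the spice block, 36 mm showing above the block. Origin: centre of its underside; z up along the tube. 40 to 85 g.
- spice_block: Dark wooden block, fixed, 112 mm (its x) by 50 mm (its y), 60 mm high, with three round wells of diameter 28 mm, 54 mm deep, in a row along its x at -36, 0 and +36 mm; the tube stands in the middle one, the outer two are empty. Origin: centre of its underside, on the counter; z up.
- bottle: Glass bottle, loose, diameter 62 mm, 150 mm tall, steel cap; a bystander to leave standing. Origin: centre of its underside; z up.
- shaker: Salt shaker, loose, white with a steel top, diameter 42 mm, 68 mm tall; a bystander to leave standing. Origin: centre of its underside; z up.
Mind the look-alikes: they are no part of the job. Leave any pink or purple look-alike of the canister_small alone. Leave any turquoise look-alike of the lid_large alone.

How it is judged:
By the outcome, as a careful person would: the job done as asked, in the order asked, and still so for the second after the job is handed in, with the robot touching nothing.
It also fails if it takes over 136 s, if anything falls off the work surface, if the arm or the gripper's body presses on something with over 40 N, if the wrist force passes 120 N, or if a joint passes its speed limit or range.

## Working session

There is one attempt and no reset: what is moved stays moved. The work goes in short steps, Python scripts to look and compute and a shell command to move; the robot and the scene stay as the last step left them, time stands still between calls to the robot, and variables do not carry over. Pictures are saved under pics/ and viewed, at most 14 in all, crops included, and the job is handed in when it is done.

```bash
mkdir -p pics; ls; python3 - <<'E'
from bench import arm
import cv2
for n in ("top","scene"):
    d=arm.get_image(n); cv2.imwrite(f"pics/{n}0.png",d["image"][:,:,::-1])
    print(n,d["fx"],d["fy"],d["cx"],d["cy"],d["xyz"],d["rotation"])
print(arm.read_state())
E
```

```text
pics
top 403.5927124483655 403.5927124483655 249.91176415885306 183.46973252288115 [ 306.06843711   47.56301012 1493.92120744] [-0.70030597  0.71029633 -0.05092604  0.04957033]
scene 377.31641875843377 377.31641875843377 254.0208278826688 187.51248908543587 [1435.13660817 -101.43053436  651.95250895] [ 0.6772974   0.5658089  -0.30608825 -0.35698529]
{'clock': 0.1, 'joints': array([-8.83381184e-01,  3.85473760e-01,  6.78577362e-03, -4.15649808e-04,
       -1.19398733e+00, -2.58611372e-01]), 'joint_vel': array([-1.48804827e-05, -2.86670710e-03,  1.69492748e-03, -5.22907290e-04,
       -1.01428181e-03, -1.95537496e-03]), 'joint_efforts': array([-3.39271473e-04, -3.93320274e+01,  1.88930047e+01,  4.19796467e+00,
       -2.59241373e-03,  6.04066770e-06]), 'position': array([ 259.69736728, -567.98771581,  255.34646306]), 'ee_rot': array([-2.12688051e-01,  9.77119682e-01,  9.24341731e-04, -2.56044096e-04]), 'contact_force': array([-0.00378743,  0.46152514, -1.21079792]), 'wrist_torque': array([-0.0109838 ,  0.02663614, -0.03428197]), 'grasp_force': 0.0, 'gripper_width': 85.65712259725643}
```

View pics/top0.png

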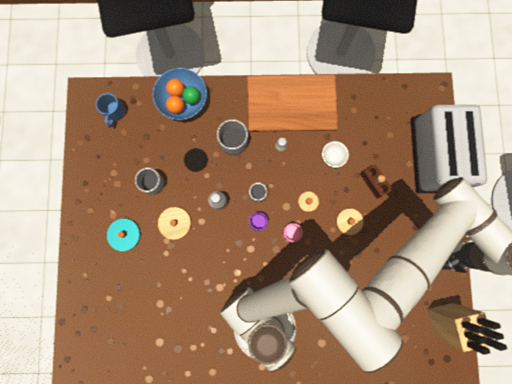

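View pics/scene0.png

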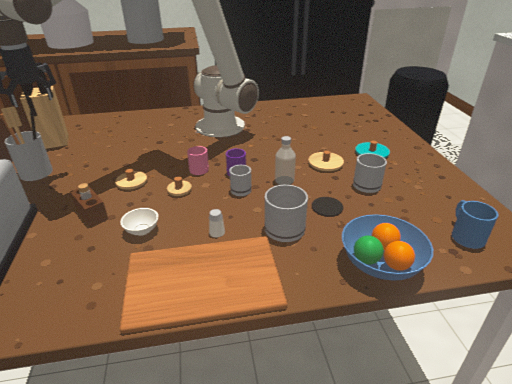

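The top view shows the large, medium and small canisters at about (232,137), (150,180) and (258,191). The large, medium and small lids are at (174,223), (350,221) and (309,201). The block is at (375,181) with the tube at about (381,179), the bottle at (217,200) and the shaker at (281,144). The look-alikes are turquoise (123,235), purple (259,221) and pink (292,231). I'll zoom in next to measure.

```bash
cat > h.py <<'E'
import numpy as np, cv2
from scipy.spatial.transform import Rotation as R
from bench import arm
def ray(d,u,v):
    p=np.array([(u-d["cx"])/d["fx"],(v-d["cy"])/d["fy"],1.])
    return np.array(d["xyz"]), R.from_quat(d["rotation"]).as_matrix()@p
def plane(d,u,v,z):
    o,r=ray(d,u,v); return (o+r*(z-o[2])/r[2]).round(1)
def proj(d,P):
    c=R.from_quat(d["rotation"]).as_matrix().T@(np.array(P,float)-d["xyz"])
    return d["fx"]*c[0]/c[2]+d["cx"], d["fy"]*c[1]/c[2]+d["cy"]
def tool(world):  # world shift mm -> tool shift m
    q=arm.read_state()["ee_rot"]
    return (R.from_quat(q).inv().apply(world)/1000).round(4)
E
python3 - <<'E'
from h import *
im=cv2.imread("pics/top0.png")
a=cv2.resize(im[120:245,105:235],None,fx=3,fy=3,interpolation=cv2.INTER_CUBIC)
b=cv2.resize(im[120:245,240:400],None,fx=3,fy=3,interpolation=cv2.INTER_CUBIC)
c=np.hstack([a,b])[:,:]
print(c.shape)
cv2.imwrite("pics/z.png",cv2.resize(c,(800,345)))
cv2.imwrite("pics/z1.png",cv2.resize(im[115:245,215:400],(800,562),interpolation=cv2.INTER_CUBIC))
h=cv2.cvtColor(im,cv2.COLOR_BGR2HSV)
for n,(u,v) in dict(L=(174,216),M=(350,213),S=(309,195),knob=(174,223),can=(232,124),canin=(232,137),tab=(200,260),cork=(381,179)).items(): print(n,h[v,u])
E
```

```text
(375, 870, 3)
L [ 25  83 254]
M [ 23  96 252]
S [ 23  93 251]
knob [ 12 166 224]
can [ 13  30 102]
canin [13 19 95]
tab [ 12 143 152]
cork [ 17 133 238]
```

View pics/z1.png

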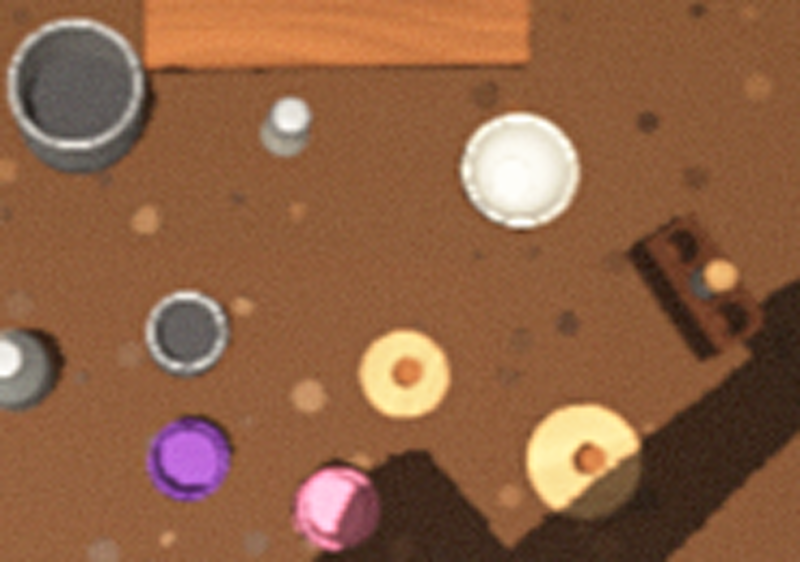

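View pics/z.png

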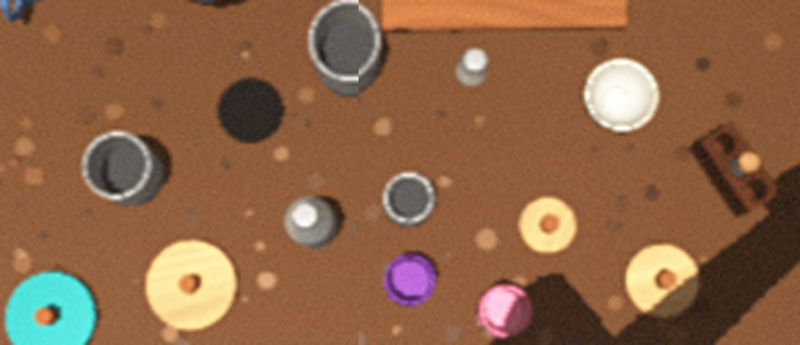

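The zooms show all the rims clearly: the large canister's at (77,85) and the small one's at (188,333) in z1.png, and the medium's at (117,166) in z.png. The cork is at (720,275) in z1.png. Next I compute positions using masks.

```bash
cat > meas.py <<'E'
from h import *
d=arm.get_image("top"); im=d["image"]; h=cv2.cvtColor(im,cv2.COLOR_RGB2HSV)
def blob(m,u,v,r):
    k=np.zeros(m.shape,np.uint8); cv2.circle(k,(u,v),r,255,-1); m=cv2.bitwise_and(m,k)
    c=np.vstack([c for c in cv2.findContours(m,0,1)[0] if cv2.contourArea(c)>1 or len(c)>5])
    e=cv2.fitEllipse(cv2.convexHull(c)); mm=cv2.moments(m,True)
    return e[0],e[1],(mm["m10"]/mm["m00"],mm["m01"]/mm["m00"])
def rep(n,u,v,z): print(n,"px",round(u,1),round(v,1),"xyz",plane(d,u,v,z))
tan=cv2.inRange(h,(15,60,90),(32,150,255)); knob=cv2.inRange(h,(5,140,170),(17,255,255))
for n,u,v,r in (("L",174,223,22),("M",350,221,19),("S",309,201,15)):
    e,s,_=blob(tan,u,v,r); rep("lid "+n,*e,16); print(s)
    rep("  knob",*blob(knob,u,v,6)[2],44)
rim=cv2.inRange(h,(0,0,135),(180,40,255))
for n,u,v,r,z in (("L",232,135,19,106),("M",147,180,16,90),("S",258,192,13,74)):
    e,s,_=blob(rim,u,v,r); rep("can "+n,*e,z); print(s)
rep("cork",*blob(cv2.inRange(h,(10,90,200),(25,255,255)),381,178,6)[2],96)
for n,uo,vo,s,ou,ov,z in (("L",76.5,84.5,4.324,215,115,106),("S",188,333,4.324,215,115,74),("M",117,166,2.7586,105,120,90),("cork",720,275,4.324,215,115,96),("bottle",5,360,4.324,215,115,150),("lidM",584,460,4.324,215,115,16),("shaker",291,115,4.324,215,115,68)):
    rep("eye "+n,(uo+.5)/s-.5+ou,(vo+.5)/s-.5+ov,z)
E
python3 meas.py
```

```text
lid L px 173.9 222.9 xyz [376.4 322.5  16. ]
(32.748966217041016, 33.24631881713867)
  knob px 172.5 222.3 xyz [377.1 322.4  44. ]
lid M px 349.3 221.0 xyz [ 374.  -317.8   16. ]
(25.914268493652344, 26.983779907226562)
  knob px 351.2 220.8 xyz [ 373.3 -317.7   44. ]
lid S px 308.1 201.2 xyz [ 448.9 -169.8   16. ]
(20.57798957824707, 20.796035766601562)
  knob px 308.8 200.5 xyz [ 448.7 -168.4   44. ]
can L px 231.9 134.3 xyz [681.4 104.7 106. ]
(29.756559371948242, 30.57176971435547)
can M px 147.0 179.7 xyz [525.7 405.1  90. ]
(23.935592651367188, 24.360645294189453)
can S px 257.8 191.7 xyz [479.7  15.9  74. ]
(17.632488250732422, 18.512351989746094)
cork px 381.2 178.3 xyz [ 518.1 -417.1   96. ]
eye L px 232.3 134.2 xyz [681.8 103.2 106. ]
eye S px 258.1 191.6 xyz [479.8  14.8  74. ]
eye M px 147.1 179.9 xyz [525.  404.9  90. ]
eye cork px 381.1 178.2 xyz [ 518.4 -416.9   96. ]
eye bottle px 215.8 197.9 xyz [451.4 158.5 150. ]
eye lidM px 349.7 221.0 xyz [ 374.1 -319.1   16. ]
eye shaker px 281.9 141.2 xyz [663.3 -74.8  68. ]
```

```bash
cat > go.py <<'E'
import sys; from h import *
s=arm.read_state(); p=s["position"]; t=np.array([float(a) for a in sys.argv[1:4]])
print("at",p.round(1),"clock",s["clock"],"tool shift",tool(t-p),"per row /",int(np.ceil(np.linalg.norm(t-p)/50)), "F",s["contact_force"].round(1),"w",round(s["gripper_width"],1),"tilt",R.from_quat(s["ee_rot"]).as_matrix()[:,2].round(4))
E
python3 go.py 518 -417 200
```

```text
at [ 259.7 -568.1  255.5] clock 0.15 tool shift [-0.2977  0.0299  0.0555] per row / 7 F [-0.3 -0.8  0.2] w 85.3 tilt [-8.0e-04  1.4e-03 -1.0e+00]
```

```bash
python3 -m pendant '[[-0.03,0.003,0,0,0,0,0.06],[-0.04,0.004,0,0,0,0,0.06],[-0.04,0.004,0.01,0,0,0,0.06],[-0.04,0.004,0.01,0,0,0,0.06],[-0.04,0.004,0.01,0,0,0,0.06],[-0.04,0.004,0.01,0,0,0,0.06],[-0.04,0.004,0.0155,0,0,0,0.06],[-0.0277,0.0029,0,0,0,0,0.06],[0,0,0,0,0,0,0.06],[0,0,0,0,0,0,0.06]]'; python3 go.py 518 -417 140; python3 -c "
from h import *
d=arm.get_image('wrist'); cv2.imwrite('pics/w1.png',d['image'][:,:,::-1]); print(d['xyz'],d['rotation'],proj(d,[518,-417,96]))"
```

```text
clock: 1.15
position: [518.5, -416.9, 200.2]
ee_rot: [-0.213, 0.977, 0.0, -0.0]
contact_force: [-1.9, -0.2, 0.0]
gripper_width: 59.8
grasp_force: 0.0
at [ 518.5 -416.9  200.2] clock 1.15 tool shift [0.0004 0.     0.0602] per row / 2 F [-1.9 -0.2  0. ] w 59.8 tilt [-1.1e-03  5.0e-04 -1.0e+00]
[ 451.39779942 -447.74150187  317.42888366] [0.53383439 0.83271457 0.12409823 0.07878396] (np.float64(250.88909491003207), np.float64(198.00545785337852))
```

View pics/w1.png

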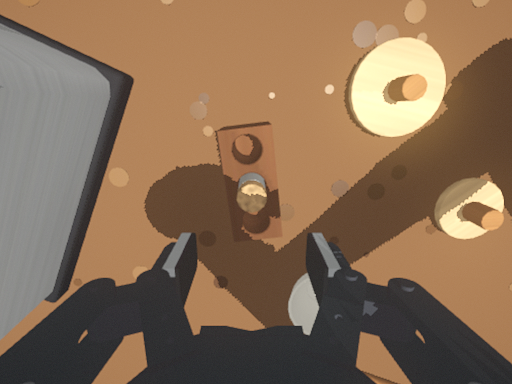

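The wrist view shows the cork at about (252,196), where I predicted (251,198), and midway between the fingers. Next I descend and grip.

```bash
python3 -m pendant '[[0.0004,0,0.03,0,0,0,0.06],[0,0,0.04,0,0,0,0.06],[0,0,0.03,0,0,0,0.06],[0,0,0.012,0,0,0,0.06],[0,0,0,0,0,0,0.06],[0,0,0,0,0,0,0.06]]'; python3 -m pendant '[[0,0,0,0,0,0,0.035],[0,0,0,0,0,0,0.015],[0,0,0,0,0,0,0.015],[0,0,0,0,0,0,0.015],[0,0,0,0,0,0,0.015],[0,0,0,0,0,0,0.015]]'
```

```text
clock: 1.8
position: [518.3, -418.7, 90.5]
ee_rot: [-0.213, 0.977, -0.001, 0.001]
contact_force: [0.2, -0.2, 1.1]
gripper_width: 59.8
grasp_force: 0.0
clock: 2.4
position: [518.5, -417.9, 90.6]
ee_rot: [-0.213, 0.977, -0.001, 0.001]
contact_force: [-1.0, 1.0, 5.2]
gripper_width: 24.5
grasp_force: 58.6
```

```bash
python3 -m pendant '[[0,0,-0.01,0,0,0,0.015],[0,0,-0.02,0,0,0,0.015],[0,0,-0.02,0,0,0,0.015],[0,0,-0.03,0,0,0,0.015],[0,0,-0.03,0,0,0,0.015],[0,0,-0.03,0,0,0,0.015],[0,0,0,0,0,0,0.015]]';  python3 go.py 681.5 104 230; python3 -c "
from h import *
d=arm.get_image('scene'); cv2.imwrite('pics/s1.png',cv2.resize(d['image'][50:250,0:256,::-1],(768,600)))"
```

```text
clock: 3.1
position: [519.7, -419.0, 234.8]
ee_rot: [-0.213, 0.977, -0.004, 0.004]
contact_force: [1.3, -0.2, 0.2]
gripper_width: 24.6
grasp_force: 59.4
at [ 519.7 -419.   234.8] clock 3.1 tool shift [-0.3649  0.4081  0.0031] per row / 11 F [ 1.3 -0.2  0.2] w 24.6 tilt [ 0.0087 -0.006  -0.9999]
```

View pics/s1.png

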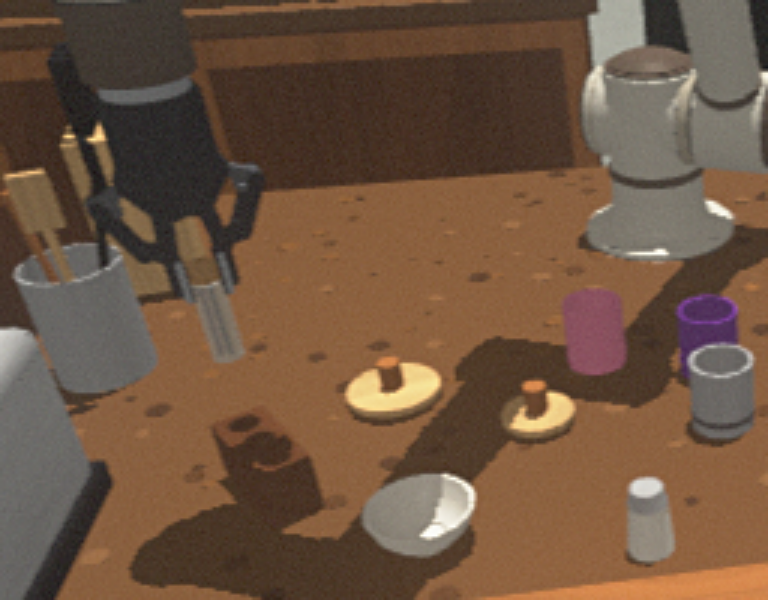

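The tube hangs cleanly in line with the gripper, clear of the block. I move it over the large canister.

```bash
python3 -m pendant '[[-0.01,0.012,0,0,0,0,0.015],[-0.02,0.022,0,0,0,0,0.015],[-0.028,0.031,0,0,0,0,0.015],[-0.028,0.031,0,0,0,0,0.015],[-0.028,0.031,0,0,0,0,0.015],[-0.028,0.031,0,0,0,0,0.015],[-0.028,0.031,0,0,0,0,0.015],[-0.028,0.031,0,0,0,0,0.015],[-0.028,0.031,0,0,0,0,0.015],[-0.028,0.031,0,0,0,0,0.015],[-0.028,0.031,0,0,0,0,0.015]]'; python3 -m pendant '[[-0.028,0.031,0,0,0,0,0.015],[-0.025,0.028,0,0,0,0,0.015],[-0.018,0.02,0,0,0,0,0.015],[-0.009,0.01,0,0,0,0,0.015],[0,0,0,0,0,0,0.015],[0,0,0,0,0,0,0.015],[0,0,0,0,0,0,0.015]]';python3 go.py 681.5 104 200
```

```text
clock: 4.25
position: [643.3, -13.1, 226.9]
ee_rot: [-0.213, 0.977, 0.0, -0.002]
contact_force: [0.5, 0.1, -0.1]
gripper_width: 24.5
grasp_force: 59.4
clock: 4.95
position: [679.4, 97.3, 228.6]
ee_rot: [-0.212, 0.977, -0.0, -0.0]
contact_force: [-0.6, -0.2, -0.4]
gripper_width: 24.5
grasp_force: 59.4
at [679.4  97.3 228.6] clock 4.95 tool shift [-0.0047  0.0052  0.0286] per row / 1 F [-0.6 -0.2 -0.4] w 24.5 tilt [-9.e-04 -3.e-04 -1.e+00]
```

```bash
python3 -m pendant '[[-0.0047,0.0052,0,0,0,0,0.015],[0,0,0.02,0,0,0,0.015],[0,0,0.03,0,0,0,0.015],[0,0,0.03,0,0,0,0.015],[0,0,0.03,0,0,0,0.015],[0,0,0.02,0,0,0,0.015],[0,0,0,0,0,0,0.015],[0,0,0,0,0,0,0.015]]';python3 go.py 681.5 104 91
```

```text
clock: 5.75
position: [682.6, 104.9, 99.4]
ee_rot: [-0.213, 0.977, -0.0, 0.0]
contact_force: [0.8, 0.7, 0.1]
gripper_width: 24.8
grasp_force: 59.4
at [682.6 104.9  99.4] clock 5.75 tool shift [ 0.0013 -0.0004  0.0084] per row / 1 F [0.8 0.7 0.1] w 24.8 tilt [ 7.e-04 -3.e-04 -1.e+00]
```

```bash
python3 -m pendant '[[0,0,0.004,0,0,0,0.015],[0,0,0.003,0,0,0,0.015],[0,0,0,0,0,0,0.015],[0,0,0,0,0,0,0.015]]'; python3 -m pendant '[[0,0,0.002,0,0,0,0.015],[0,0,0,0,0,0,0.015],[0,0,0,0,0,0,0.015]]'
```

```text
clock: 6.15
position: [682.2, 105.3, 92.3]
ee_rot: [-0.213, 0.977, 0.0, 0.0]
contact_force: [-0.5, -0.7, -1.7]
gripper_width: 24.3
grasp_force: 59.4
clock: 6.45
position: [682.0, 105.2, 89.8]
ee_rot: [-0.213, 0.977, -0.0, -0.0]
contact_force: [-0.9, 0.3, -1.1]
gripper_width: 24.7
grasp_force: 59.4
```

```bash
python3 -m pendant '[[0,0,0.001,0,0,0,0.015],[0,0,0,0,0,0,0.015],[0,0,0,0,0,0,0.015]]'; python3 -m pendant '[[0,0,0.001,0,0,0,0.015],[0,0,0,0,0,0,0.015],[0,0,0,0,0,0,0.015]]'
```

```text
clock: 6.75
position: [682.2, 105.3, 89.7]
ee_rot: [-0.213, 0.977, -0.0, 0.0]
contact_force: [-1.6, -0.2, 4.1]
gripper_width: 24.6
grasp_force: 59.9
clock: 7.05
position: [682.4, 105.3, 89.6]
ee_rot: [-0.213, 0.977, -0.0, 0.001]
contact_force: [-3.5, 0.6, 7.9]
gripper_width: 24.5
grasp_force: 60.5
```

Contact comes at 89.6 mm, which matches the canister floor. I release gently and rise.

```bash
python3 -m pendant '[[0,0,-0.001,0,0,0,0.028],[0,0,0,0,0,0,0.03],[0,0,0,0,0,0,0.034],[0,0,0,0,0,0,0.038],[0,0,0,0,0,0,0.042],[0,0,0,0,0,0,0.042]]'; python3 -m pendant '[[0,0,-0.01,0,0,0,0.042],[0,0,-0.02,0,0,0,0.042],[0,0,-0.03,0,0,0,0.042],[0,0,-0.03,0,0,0,0.042],[0,0,-0.04,0,0,0,0.042],[0,0,-0.03,0,0,0,0.042],[0,0,0,0,0,0,0.042],[0,0,0,0,0,0,0.042]]'; python3 go.py 448.8 -169 200;  python3 -c "
from h import *
d=arm.get_image('wrist'); print(proj(d,[681.5,104,106]), proj(d,[682,105,95]));cv2.imwrite('pics/w2.png',d['image'][:,:,::-1])"
```

```text
clock: 7.65
position: [682.0, 105.2, 88.5]
ee_rot: [-0.213, 0.977, -0.0, -0.0]
contact_force: [0.4, -0.4, 1.0]
gripper_width: 41.9
grasp_force: 0.0
clock: 8.45
position: [682.1, 105.4, 250.6]
ee_rot: [-0.213, 0.977, 0.0, 0.001]
contact_force: [0.5, 0.1, -0.2]
gripper_width: 41.9
grasp_force: 0.0
at [682.1 105.4 250.6] clock 8.45 tool shift [ 0.3264 -0.1526  0.0496] per row / 8 F [ 0.5  0.1 -0.2] w 41.9 tilt [ 0.0025  0.0014 -1.    ]
(np.float64(249.88226413906312), np.float64(183.83732434365518)) (np.float64(250.6153725501794), np.float64(181.7354033250451))
```

View pics/w2.png

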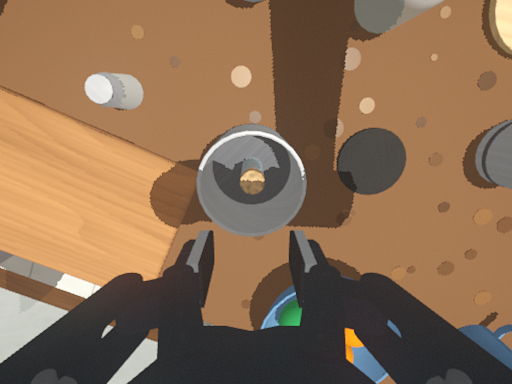

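The tube stands upright in the middle of the canister, cork at (252,182) and rim centre at (251,184). Next is the large lid.

```bash
python3 go.py 376.7 322.5 150
```

```text
at [681.6 105.2 248.9] clock 8.5 tool shift [0.1869 0.3243 0.0991] per row / 8 F [ 0.9 -0.6 -1. ] w 41.9 tilt [-4.e-04  5.e-04 -1.e+00]
```

```bash
python3 -m pendant '[[0.0125,0.0215,0,0,0,0,0.06],[0.022,0.038,0,0,0,0,0.06],[0.022,0.038,0,0,0,0,0.06],[0.022,0.038,0,0,0,0,0.06],[0.022,0.038,0,0,0,0,0.06],[0.022,0.038,0.01,0,0,0,0.06],[0.022,0.038,0.02,0,0,0,0.06],[0.022,0.038,0.02,0,0,0,0.06],[0.0145,0.026,0.02,0,0,0,0.06],[0.0059,0.0108,0.029,0,0,0,0.06],[0,0,0,0,0,0,0.06],[0,0,0,0,0,0,0.06]]'; python3 go.py 376.7 322.5 47;  python3 -c "
from h import *
d=arm.get_image('wrist'); print(proj(d,[376.7,322.5,46]));cv2.imwrite('pics/w3.png',d['image'][:,:,::-1])"
```

```text
clock: 9.7
position: [377.0, 322.1, 149.2]
ee_rot: [-0.213, 0.977, -0.001, -0.001]
contact_force: [0.6, 0.9, -0.0]
gripper_width: 60.0
grasp_force: 0.0
at [377.  322.1 149.2] clock 9.7 tool shift [-0.      0.0007  0.1022] per row / 3 F [ 0.6  0.9 -0. ] w 60.0 tilt [-9.0e-04 -2.5e-03 -1.0e+00]
(np.float64(251.75730450782774), np.float64(198.93104863231147))
```

View pics/w3.png

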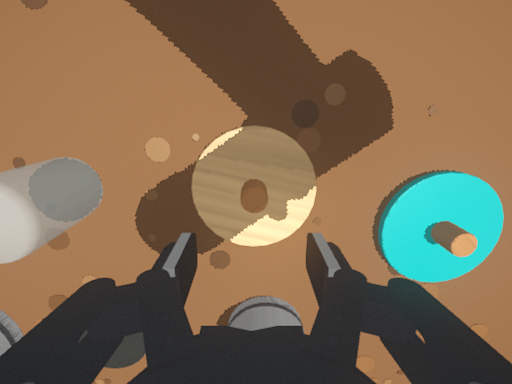

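The knob is at (254,196), close to the predicted (252,199) and between the fingers. I descend and grip.

```bash
python3 -m pendant '[[0,0,0.03,0,0,0,0.06],[0,0,0.04,0,0,0,0.06],[0,0,0.02,0,0,0,0.06],[0,0,0.013,0,0,0,0.06],[0,0,0,0,0,0,0.06],[0,0,0,0,0,0,0.045],[0,0,0,0,0,0,0.035],[0,0,0,0,0,0,0.035]]'
```

```text
clock: 10.55
position: [377.8, 323.0, 48.0]
ee_rot: [-0.213, 0.977, 0.001, 0.001]
contact_force: [-0.5, -0.3, 0.1]
gripper_width: 35.1
grasp_force: 0.0
```

```bash
python3 -m pendant '[[0,0,0.003,0,0,0,0.035],[0,0,0,0,0,0,0.035],[0,0,0,0,0,0,0.012],[0,0,0,0,0,0,0.012],[0,0,0,0,0,0,0.012],[0,0,0,0,0,0,0.012],[0,0,0,0,0,0,0.012]]'
```

```text
clock: 11.25
position: [377.3, 322.6, 44.1]
ee_rot: [-0.213, 0.977, 0.0, 0.0]
contact_force: [-0.3, -0.4, 5.5]
gripper_width: 22.3
grasp_force: 58.7
```

```bash
python3 -m pendant '[[0,0,-0.01,0,0,0,0.012],[0,0,-0.02,0,0,0,0.012],[0,0,-0.03,0,0,0,0.012],[0,0,-0.03,0,0,0,0.012],[0,0,-0.03,0,0,0,0.012],[0,0,-0.03,0,0,0,0.012],[0,0,-0.03,0,0,0,0.012],[0,0,-0.01,0,0,0,0.012],[0,0,0,0,0,0,0.012]]'; python3 go.py 681.5 104 225
```

```text
clock: 12.15
position: [377.3, 322.7, 234.9]
ee_rot: [-0.213, 0.977, 0.001, 0.001]
contact_force: [-0.7, 0.5, -1.9]
gripper_width: 22.3
grasp_force: 58.8
at [377.3 322.7 234.9] clock 12.15 tool shift [-0.1858 -0.3253  0.0096] per row / 8 F [-0.7  0.5 -1.9] w 22.3 tilt [ 0.0012  0.0027 -1.    ]
```

```bash
python3 -m pendant '[[-0.006,-0.0105,0,0,0,0,0.012],[-0.012,-0.021,0,0,0,0,0.012],[-0.018,-0.0315,0,0,0,0,0.012],[-0.02,-0.035,0,0,0,0,0.012],[-0.02,-0.035,0,0,0,0,0.012],[-0.02,-0.035,0,0,0,0,0.012],[-0.02,-0.035,0,0,0,0,0.012],[-0.02,-0.035,0,0,0,0,0.012],[-0.02,-0.035,0,0,0,0,0.012],[-0.018,-0.0315,0,0,0,0,0.012],[-0.0118,-0.0208,0,0,0,0,0.012],[0,0,0,0,0,0,0.012]]'; python3 -m pendant '[[0,0,0,0,0,0,0.012],[0,0,0,0,0,0,0.012]]'; python3 go.py 681.5 104 165;  python3 -c "
from h import *
d=arm.get_image('wrist'); print(proj(d,[681.5,104,106]));cv2.imwrite('pics/w4.png',d['image'][:,:,::-1])"
```

```text
clock: 13.35
position: [682.7, 100.6, 229.3]
ee_rot: [-0.211, 0.978, -0.0, -0.003]
contact_force: [-0.6, -0.2, -2.0]
gripper_width: 22.2
grasp_force: 58.9
clock: 13.55
position: [680.6, 103.9, 232.3]
ee_rot: [-0.213, 0.977, -0.0, -0.001]
contact_force: [0.4, -0.2, -0.4]
gripper_width: 22.2
grasp_force: 58.9
at [680.6 103.9 232.3] clock 13.55 tool shift [-0.0011 -0.0003  0.0672] per row / 2 F [ 0.4 -0.2 -0.4] w 22.2 tilt [-2.9e-03 -7.0e-04 -1.0e+00]
(np.float64(250.50302430830902), np.float64(192.13359210540426))
```

View pics/w4.png

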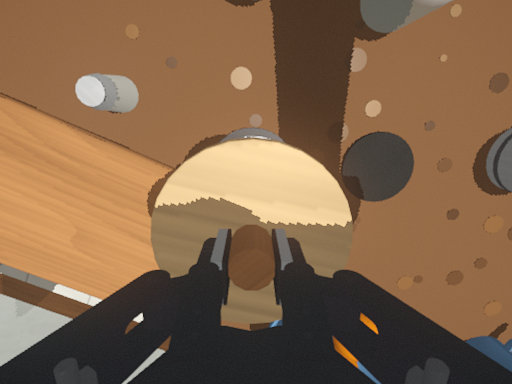

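The lid hangs level and centred. I lower it.

```bash
python3 -m pendant '[[-0.001,0,0.02,0,0,0,0.012],[0,0,0.03,0,0,0,0.012],[0,0,0.02,0,0,0,0.012],[0,0,0.01,0,0,0,0.012],[0,0,0,0,0,0,0.012],[0,0,0,0,0,0,0.012]]'; python3 go.py 681.5 104 145
```

```text
clock: 14.2
position: [682.9, 104.8, 155.1]
ee_rot: [-0.213, 0.977, -0.0, 0.001]
contact_force: [0.6, -0.4, -1.6]
gripper_width: 22.4
grasp_force: 58.9
at [682.9 104.8 155.1] clock 14.2 tool shift [ 0.0016 -0.0002  0.0101] per row / 1 F [ 0.6 -0.4 -1.6] w 22.4 tilt [ 2.1e-03  2.0e-04 -1.0e+00]
```

```bash
python3 -m pendant '[[0.001,0,0.003,0,0,0,0.012],[0,0,0.003,0,0,0,0.012],[0,0,0.003,0,0,0,0.012],[0,0,0,0,0,0,0.012],[0,0,0,0,0,0,0.012]]'; python3 -m pendant '[[0,0,0.0015,0,0,0,0.012],[0,0,0,0,0,0,0.012],[0,0,0,0,0,0,0.012]]'
```

```text
clock: 14.7
position: [681.5, 103.8, 144.8]
ee_rot: [-0.213, 0.977, -0.0, -0.0]
contact_force: [-0.4, -0.2, -1.1]
gripper_width: 22.3
grasp_force: 58.9
clock: 15.0
position: [681.8, 103.8, 144.2]
ee_rot: [-0.213, 0.977, -0.0, 0.001]
contact_force: [-0.6, -0.1, 3.2]
gripper_width: 22.0
grasp_force: 59.1
```

Seated at 144.2, as predicted. I release, rise and head for the small lid.

```bash
python3 -m pendant '[[0,0,0,0,0,0,0.028],[0,0,0,0,0,0,0.034],[0,0,0,0,0,0,0.04],[0,0,0,0,0,0,0.045],[0,0,-0.01,0,0,0,0.045],[0,0,-0.02,0,0,0,0.045],[0,0,-0.03,0,0,0,0.045],[0,0,-0.03,0,0,0,0.06],[0,0,0,0,0,0,0.06]]'; python3 go.py 448.8 -169 150; python3 -c "
from h import *
d=arm.get_image('wrist'); print(proj(d,[681.5,104,146]));cv2.imwrite('pics/w5.png',d['image'][:,:,::-1])"
```

```text
clock: 15.9
position: [684.0, 104.2, 240.2]
ee_rot: [-0.213, 0.977, -0.0, 0.006]
contact_force: [0.0, -0.3, 0.6]
gripper_width: 59.8
grasp_force: 0.0
at [684.  104.2 240.2] clock 15.9 tool shift [ 0.3286 -0.1502  0.0869] per row / 8 F [ 0.  -0.3  0.6] w 59.8 tilt [ 0.0115  0.0022 -0.9999]
(np.float64(252.28174597237214), np.float64(198.37663127964873))
```

View pics/w5.png

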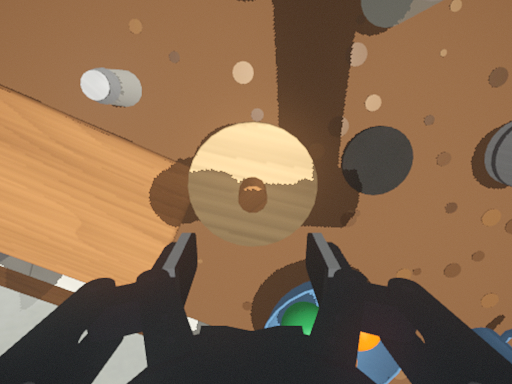

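The large lid sits centred, its knob at (252,194) on the predicted spot. Now the small lid.

```bash
python3 -m pendant '[[0.015,-0.007,0,0,0,0,0.06],[0.03,-0.014,0,0,0,0,0.06],[0.04,-0.018,0,0,0,0,0.06],[0.04,-0.018,0,0,0,0,0.06],[0.04,-0.018,0.01,0,0,0,0.06],[0.04,-0.018,0.015,0,0,0,0.06],[0.04,-0.018,0.02,0,0,0,0.06],[0.04,-0.018,0.02,0,0,0,0.06],[0.03,-0.014,0.02,0,0,0,0.06],[0.0136,-0.0072,0.002,0,0,0,0.06],[0,0,0,0,0,0,0.06],[0,0,0,0,0,0,0.06]]'; python3 go.py 448.8 -169 47; python3 - <<'E'
from h import *
d=arm.get_image('wrist'); print(proj(d,[448.8,-169,46]))
h=cv2.cvtColor(d['image'],cv2.COLOR_RGB2HSV); m=cv2.inRange(h,(3,110,60),(19,255,255)); 
cv2.imwrite('pics/w6.png',d['image'][:,:,::-1])
E
```

```text
clock: 17.15
position: [446.4, -169.4, 147.1]
ee_rot: [-0.213, 0.977, -0.0, 0.001]
contact_force: [1.0, -0.1, 0.3]
gripper_width: 60.1
grasp_force: 0.0
at [ 446.4 -169.4  147.1] clock 17.15 tool shift [-0.0022 -0.0005  0.1001] per row / 3 F [ 1.  -0.1  0.3] w 60.1 tilt [ 2.1e-03 -5.0e-04 -1.0e+00]
(np.float64(250.26680727939868), np.float64(202.13510730728356))
```

View pics/w6.png

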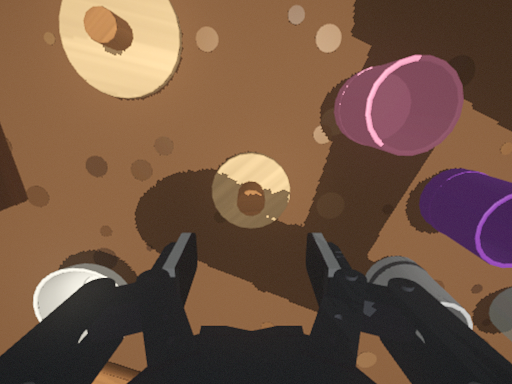

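The small lid's knob is at (250,198), on target between the fingers. I descend, grip and lift.

```bash
python3 -m pendant '[[-0.002,-0.0005,0.03,0,0,0,0.06],[0,0,0.04,0,0,0,0.06],[0,0,0.02,0,0,0,0.05],[0,0,0.01,0,0,0,0.04],[0,0,0,0,0,0,0.035],[0,0,0,0,0,0,0.035]]'; python3 go.py 448.8 -169 44.5
```

```text
clock: 17.8
position: [448.5, -168.7, 47.2]
ee_rot: [-0.213, 0.977, -0.0, 0.001]
contact_force: [-0.4, -0.3, -0.2]
gripper_width: 34.9
grasp_force: 0.0
at [ 448.5 -168.7   47.2] clock 17.8 tool shift [-0.0001 -0.0004  0.0027] per row / 1 F [-0.4 -0.3 -0.2] w 34.9 tilt [ 2.2e-03 -3.0e-04 -1.0e+00]
```

```bash
python3 -m pendant '[[0,0,0.0025,0,0,0,0.035],[0,0,0,0,0,0,0.035],[0,0,0,0,0,0,0.012],[0,0,0,0,0,0,0.012],[0,0,0,0,0,0,0.012],[0,0,0,0,0,0,0.012],[0,0,0,0,0,0,0.012]]'; python3 -m pendant '[[0,0,-0.01,0,0,0,0.012],[0,0,-0.02,0,0,0,0.012],[0,0,-0.03,0,0,0,0.012],[0,0,-0.03,0,0,0,0.012],[0,0,-0.03,0,0,0,0.012],[0,0,-0.02,0,0,0,0.012],[0,0,0,0,0,0,0.012],[0,0,0,0,0,0,0.012]]'; python3 go.py 480 15.3 185
```

```text
clock: 18.5
position: [447.6, -169.1, 44.7]
ee_rot: [-0.213, 0.977, -0.0, 0.001]
contact_force: [-0.1, 0.7, 4.9]
gripper_width: 22.1
grasp_force: 58.6
clock: 19.3
position: [446.6, -168.9, 184.0]
ee_rot: [-0.213, 0.977, 0.0, 0.0]
contact_force: [0.7, -0.8, 0.0]
gripper_width: 22.2
grasp_force: 58.7
at [ 446.6 -168.9  184. ] clock 19.3 tool shift [-0.1069  0.1537 -0.0009] per row / 4 F [ 0.7 -0.8  0. ] w 22.2 tilt [ 6.e-04  5.e-04 -1.e+00]
```

```bash
python3 -m pendant '[[-0.009,0.0135,0,0,0,0,0.012],[-0.018,0.026,0,0,0,0,0.012],[-0.022,0.031,0,0,0,0,0.012],[-0.022,0.031,0,0,0,0,0.012],[-0.018,0.026,0,0,0,0,0.012],[-0.012,0.018,0,0,0,0,0.012],[-0.006,0.008,0,0,0,0,0.012],[0,0,0,0,0,0,0.012],[0,0,0,0,0,0,0.012]]'; python3 go.py 480 15.3 122
```

```text
clock: 20.2
position: [479.9, 14.5, 183.1]
ee_rot: [-0.213, 0.977, -0.0, -0.001]
contact_force: [0.1, -0.9, -0.4]
gripper_width: 22.2
grasp_force: 58.8
at [479.9  14.5 183.1] clock 20.2 tool shift [-0.0005  0.0007  0.0611] per row / 2 F [ 0.1 -0.9 -0.4] w 22.2 tilt [-1.9e-03 -6.0e-04 -1.0e+00]
```

```bash
python3 -m pendant '[[-0.0005,0.0007,0.02,0,0,0,0.012],[0,0,0.025,0,0,0,0.012],[0,0,0.015,0,0,0,0.012],[0,0,0,0,0,0,0.012],[0,0,0,0,0,0,0.012]]'; python3 go.py 480 15.3 114
```

```text
clock: 20.7
position: [480.8, 15.1, 124.0]
ee_rot: [-0.212, 0.977, -0.0, -0.0]
contact_force: [1.2, 0.5, 0.5]
gripper_width: 22.6
grasp_force: 58.8
at [480.8  15.1 124. ] clock 20.7 tool shift [0.0006 0.0005 0.01  ] per row / 1 F [1.2 0.5 0.5] w 22.6 tilt [-2.e-04 -4.e-04 -1.e+00]
```

```bash
python3 -m pendant '[[0.0006,0.0005,0.003,0,0,0,0.012],[0,0,0.003,0,0,0,0.012],[0,0,0.003,0,0,0,0.012],[0,0,0,0,0,0,0.012],[0,0,0,0,0,0,0.012]]'; python3 -m pendant '[[0,0,0.0015,0,0,0,0.012],[0,0,0,0,0,0,0.012],[0,0,0,0,0,0,0.012]]'
```

```text
clock: 21.2
position: [480.0, 16.2, 114.9]
ee_rot: [-0.213, 0.977, -0.0, 0.0]
contact_force: [0.6, -1.0, 0.2]
gripper_width: 22.3
grasp_force: 58.8
clock: 21.5
position: [480.0, 16.2, 113.3]
ee_rot: [-0.213, 0.977, -0.0, -0.0]
contact_force: [-0.8, 0.6, -0.1]
gripper_width: 22.3
grasp_force: 58.8
```

```bash
python3 -m pendant '[[0,0,0.001,0,0,0,0.012],[0,0,0,0,0,0,0.012],[0,0,0,0,0,0,0.012]]'; python3 -m pendant '[[0,0,0.0005,0,0,0,0.012],[0,0,0,0,0,0,0.012],[0,0,0,0,0,0,0.012]]'
```

```text
clock: 21.8
position: [480.1, 16.2, 112.7]
ee_rot: [-0.213, 0.977, -0.0, 0.0]
contact_force: [-2.3, -0.1, 5.5]
gripper_width: 22.0
grasp_force: 59.4
clock: 22.1
position: [480.1, 16.2, 112.7]
ee_rot: [-0.213, 0.977, -0.0, 0.0]
contact_force: [-3.3, 0.8, 8.3]
gripper_width: 22.2
grasp_force: 59.5
```

Seated at 112.7, as predicted. I release, rise and go for the medium lid.

```bash
python3 -m pendant '[[0,0,-0.0005,0,0,0,0.028],[0,0,0,0,0,0,0.034],[0,0,0,0,0,0,0.04],[0,0,0,0,0,0,0.045],[0,0,-0.01,0,0,0,0.045],[0,0,-0.02,0,0,0,0.045],[0,0,-0.03,0,0,0,0.045],[0,0,-0.03,0,0,0,0.06],[0,0,0,0,0,0,0.06]]'; python3 go.py 373.7 -318 150; python3 -c "
from h import *
d=arm.get_image('wrist'); print(proj(d,[480,16,114]));cv2.imwrite('pics/w7.png',d['image'][:,:,::-1])"
```

```text
clock: 23.0
position: [482.6, 16.7, 207.3]
ee_rot: [-0.213, 0.977, 0.0, 0.005]
contact_force: [1.0, 0.5, 0.3]
gripper_width: 60.3
grasp_force: 0.0
at [482.6  16.7 207.3] clock 23.0 tool shift [ 0.2391 -0.2588  0.0554] per row / 8 F [1.  0.5 0.3] w 60.3 tilt [ 0.01    0.0023 -0.9999]
(np.float64(251.68124005170674), np.float64(198.48334821842107))
```

View pics/w7.png

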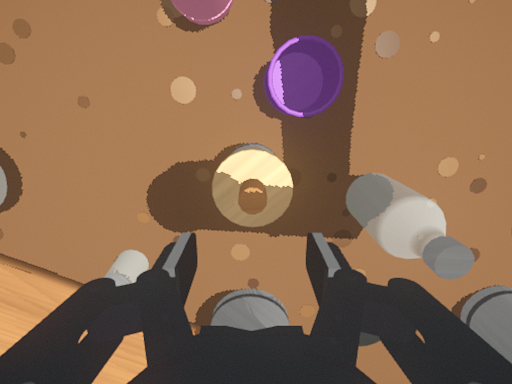

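The small lid is seated, its knob at (252,195), and the bottle is standing. Now the medium lid.

```bash
python3 -m pendant '[[0.01,-0.011,0,0,0,0,0.06],[0.022,-0.024,0,0,0,0,0.06],[0.028,-0.03,0,0,0,0,0.06],[0.028,-0.03,0,0,0,0,0.06],[0.028,-0.03,0,0,0,0,0.06],[0.028,-0.03,0.01,0,0,0,0.06],[0.028,-0.03,0.01,0,0,0,0.06],[0.028,-0.03,0.015,0,0,0,0.06],[0.022,-0.024,0.015,0,0,0,0.06],[0.0165,-0.0188,0.005,0,0,0,0.06],[0,0,0,0,0,0,0.06],[0,0,0,0,0,0,0.06]]'; python3 go.py 373.7 -318 45; python3 -c "
from h import *
d=arm.get_image('wrist'); print(proj(d,[373.7,-318,46]));cv2.imwrite('pics/w8.png',d['image'][:,:,::-1])"
```

```text
clock: 24.25
position: [368.9, -317.7, 146.4]
ee_rot: [-0.212, 0.977, 0.001, -0.001]
contact_force: [0.0, 0.5, 0.3]
gripper_width: 59.6
grasp_force: 0.0
at [ 368.9 -317.7  146.4] clock 24.25 tool shift [-0.0044 -0.0024  0.1013] per row / 3 F [0.  0.5 0.3] w 59.6 tilt [-0.0024  0.0011 -1.    ]
(np.float64(247.9447623166796), np.float64(204.9779166100916))
```

View pics/w8.png

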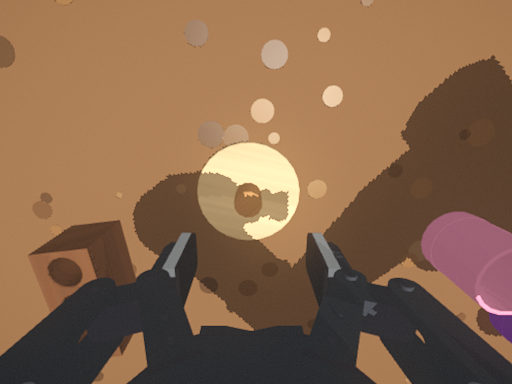

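The knob is at (248,200), on the prediction.

```bash
python3 -m pendant '[[-0.0044,-0.0024,0.03,0,0,0,0.06],[0,0,0.04,0,0,0,0.06],[0,0,0.02,0,0,0,0.05],[0,0,0.0095,0,0,0,0.04],[0,0,0,0,0,0,0.035],[0,0,0,0,0,0,0.035]]'; python3 go.py 373.7 -318 44.5
```

```text
clock: 24.9
position: [376.2, -317.8, 48.8]
ee_rot: [-0.213, 0.977, -0.001, 0.001]
contact_force: [-0.1, 1.4, -0.1]
gripper_width: 35.1
grasp_force: 0.0
at [ 376.2 -317.8   48.8] clock 24.9 tool shift [0.0024 0.0009 0.0043] per row / 1 F [-0.1  1.4 -0.1] w 35.1 tilt [ 1.6e-03 -9.0e-04 -1.0e+00]
```

```bash
python3 -m pendant '[[0.002,0.001,0.004,0,0,0,0.035],[0,0,0,0,0,0,0.035],[0,0,0,0,0,0,0.012],[0,0,0,0,0,0,0.012],[0,0,0,0,0,0,0.012],[0,0,0,0,0,0,0.012],[0,0,0,0,0,0,0.012]]'; python3 -m pendant '[[0,0,-0.01,0,0,0,0.012],[0,0,-0.02,0,0,0,0.012],[0,0,-0.03,0,0,0,0.012],[0,0,-0.03,0,0,0,0.012],[0,0,-0.03,0,0,0,0.012],[0,0,-0.03,0,0,0,0.012],[0,0,-0.03,0,0,0,0.012],[0,0,-0.02,0,0,0,0.012],[0,0,0,0,0,0,0.012]]'; python3 go.py 525.5 405 245
```

```text
clock: 25.6
position: [373.3, -318.0, 44.7]
ee_rot: [-0.213, 0.977, -0.0, 0.0]
contact_force: [-0.2, 1.1, 6.2]
gripper_width: 22.3
grasp_force: 58.6
clock: 26.5
position: [374.2, -318.5, 247.3]
ee_rot: [-0.213, 0.977, -0.002, 0.003]
contact_force: [0.4, 0.1, -1.1]
gripper_width: 22.3
grasp_force: 58.8
at [ 374.2 -318.5  247.3] clock 26.5 tool shift [-0.4385  0.595   0.0009] per row / 15 F [ 0.4  0.1 -1.1] w 22.3 tilt [ 0.0068 -0.0034 -1.    ]
```

```bash
python3 -m pendant '[[-0.008,0.011,0,0,0,0,0.012],[-0.016,0.022,0,0,0,0,0.012],[-0.024,0.0325,0,0,0,0,0.012],[-0.024,0.0325,0,0,0,0,0.012],[-0.024,0.0325,0,0,0,0,0.012],[-0.024,0.0325,0,0,0,0,0.012],[-0.024,0.0325,0,0,0,0,0.012],[-0.024,0.0325,0,0,0,0,0.012],[-0.024,0.0325,0,0,0,0,0.012],[-0.024,0.0325,0,0,0,0,0.012],[-0.024,0.0325,0,0,0,0,0.012],[-0.024,0.0325,0,0,0,0,0.012]]'; python3 -m pendant '[[-0.024,0.0325,0,0,0,0,0.012],[-0.024,0.0325,0,0,0,0,0.012],[-0.024,0.0325,0,0,0,0,0.012],[-0.024,0.0325,0,0,0,0,0.012],[-0.024,0.0325,0,0,0,0,0.012],[-0.024,0.0325,0,0,0,0,0.012],[-0.019,0.026,0,0,0,0,0.012],[-0.011,0.015,0,0,0,0,0.012],[0,0,0,0,0,0,0.012],[0,0,0,0,0,0,0.012],[0,0,0,0,0,0,0.012]]';python3 go.py 525.5 405 140
```

```text
clock: 27.7
position: [462.9, 119.4, 242.3]
ee_rot: [-0.213, 0.977, -0.0, -0.002]
contact_force: [1.0, -0.2, -0.8]
gripper_width: 22.3
grasp_force: 58.9
clock: 28.8
position: [523.7, 403.6, 243.0]
ee_rot: [-0.213, 0.977, -0.001, -0.001]
contact_force: [-0.0, 0.1, -0.7]
gripper_width: 21.7
grasp_force: 58.9
at [523.7 403.6 243. ] clock 28.8 tool shift [-0.0024  0.0005  0.103 ] per row / 3 F [-0.   0.1 -0.7] w 21.7 tilt [-0.0015 -0.0015 -1.    ]
```

```bash
python3 -m pendant '[[-0.002,0.0005,0.02,0,0,0,0.012],[0,0,0.03,0,0,0,0.012],[0,0,0.03,0,0,0,0.012],[0,0,0.02,0,0,0,0.012],[0,0,0,0,0,0,0.012],[0,0,0,0,0,0,0.012]]'; python3 go.py 525.5 405 131
```

```text
clock: 29.4
position: [526.3, 405.3, 144.6]
ee_rot: [-0.213, 0.977, -0.0, 0.0]
contact_force: [-0.1, -0.1, -0.1]
gripper_width: 22.2
grasp_force: 58.8
at [526.3 405.3 144.6] clock 29.4 tool shift [0.0009 0.0001 0.0136] per row / 1 F [-0.1 -0.1 -0.1] w 22.2 tilt [ 7.e-04 -1.e-04 -1.e+00]
```

```bash
python3 -m pendant '[[0.001,0,0.004,0,0,0,0.012],[0,0,0.004,0,0,0,0.012],[0,0,0.004,0,0,0,0.012],[0,0,0.001,0,0,0,0.012],[0,0,0,0,0,0,0.012],[0,0,0,0,0,0,0.012]]'; python3 -m pendant '[[0,0,0.001,0,0,0,0.012],[0,0,0,0,0,0,0.012],[0,0,0,0,0,0,0.012]]'
```

```text
clock: 30.0
position: [525.2, 405.5, 130.9]
ee_rot: [-0.213, 0.977, 0.0, 0.0]
contact_force: [1.0, -0.5, -0.7]
gripper_width: 22.5
grasp_force: 58.8
clock: 30.3
position: [525.1, 405.4, 129.8]
ee_rot: [-0.213, 0.977, -0.0, -0.0]
contact_force: [-0.2, 0.1, -0.9]
gripper_width: 22.4
grasp_force: 58.8
```

```bash
python3 -m pendant '[[0,0,0.001,0,0,0,0.012],[0,0,0,0,0,0,0.012],[0,0,0,0,0,0,0.012]]'; python3 -m pendant '[[0,0,0.001,0,0,0,0.012],[0,0,0,0,0,0,0.012],[0,0,0,0,0,0,0.012]]'
```

```text
clock: 30.6
position: [525.1, 405.5, 128.8]
ee_rot: [-0.213, 0.977, -0.0, 0.0]
contact_force: [-0.0, -0.2, -1.0]
gripper_width: 21.9
grasp_force: 58.9
clock: 30.9
position: [525.1, 405.5, 128.7]
ee_rot: [-0.213, 0.977, 0.0, 0.0]
contact_force: [-2.2, -0.8, 4.5]
gripper_width: 22.4
grasp_force: 59.2
```

Seated at 128.7. I release, rise and check the final state.

```bash
python3 -m pendant '[[0,0,0,0,0,0,0.028],[0,0,0,0,0,0,0.034],[0,0,0,0,0,0,0.04],[0,0,0,0,0,0,0.045],[0,0,-0.01,0,0,0,0.045],[0,0,-0.02,0,0,0,0.045],[0,0,-0.03,0,0,0,0.045],[0,0,-0.04,0,0,0,0.045],[0,0,-0.04,0,0,0,0.045],[0,0,-0.02,0,0,0,0.045],[0,0,0,0,0,0,0.045],[0,0,0,0,0,0,0.045]]'; python3 -c "
from h import *
d=arm.get_image('scene'); cv2.imwrite('pics/s2.png',cv2.resize(d['image'][100:290,170:420,::-1],(750,570),interpolation=cv2.INTER_CUBIC))"
```

```text
clock: 32.1
position: [524.9, 405.4, 288.5]
ee_rot: [-0.213, 0.977, 0.001, 0.0]
contact_force: [-0.1, 0.5, -1.3]
gripper_width: 45.1
grasp_force: 0.0
```

View pics/s2.png

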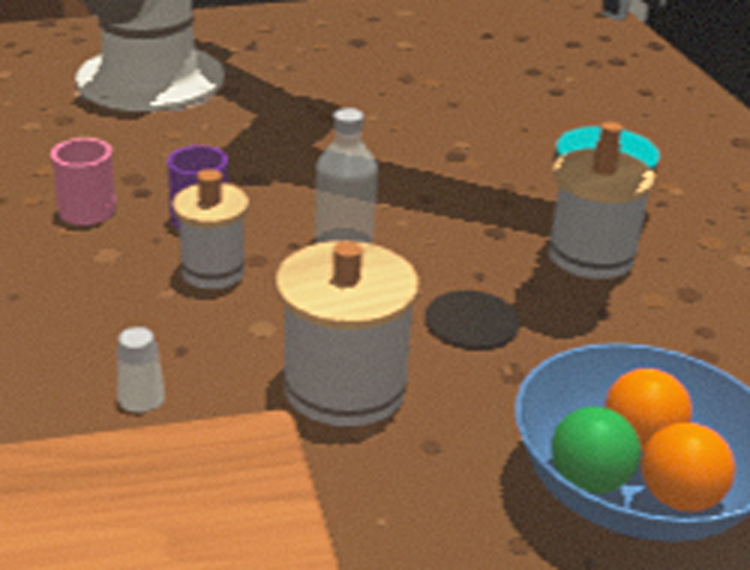

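All three canisters are closed with flat lids: small at (210,200), large at (347,280) and medium at (603,172). The bottle (346,170) and shaker (138,368) are standing.

```bash
python3 -c "
from bench import arm
print(arm.job_done())"
```

```text
the job is handed in; nothing more can be done
None
```

The tube stands upright in the large canister, all three canisters are closed with their own lids, the bottle and shaker are still standing, and the job was handed in at about 32 s on the robot's clock.

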